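# Fetch the coin caddy from the push-to-open cabinet and set it on the scale

### The job

Push the yellow front flap of the little wooden coin cabinet so that its spring catch lets go and it pops ajar, then swing the flap all the way down. Draw out the blue coin caddy by its black fin, keeping it level so that no coins spill, and set it down gently in the middle of the scale's steel pan, leaving the flap open and everything else standing where it is.

Things in the scene. Friction and masses are not known exactly. Their poses are not given: they have to be found in the camera images.
- cabinet: Fixed brown wooden cabinet, 220 deep (x) x 280 wide (y) x 272 mm high; its open front looks to its own -x, roughly to the robot. Origin: on the table, under the middle of the front edge; x points into the cabinet, y left along the front. Inside 250 mm wide, floor 45 mm above the table. The kick spring's small plunger is by the right wall inside, 90 mm up, and stands 10 mm out of the front once released.
- roof_edge (a point): Middle of the cabinet roof's front lower edge, 260 mm above the table, in the front plane. The roof, 12 mm thick, covers the whole inside (back wall 208 mm behind the front), so what stands inside can be reached only with the tool tilted, fingers leading forward and down through the opening.
- flap (a joint): Angle (rad) of the yellow flap, without handle, that closes the cabinet's front: 0 shut, 1.52 fully down (level, inner face up, flush with the cabinet floor). Its catch frees it when its upper part is pushed in 5 to 6 mm (0.03 rad, about 9 N near the top; stop at -0.05) and let go; a spring then kicks it to about 0.38 rad, where friction holds it. Past about 0.85 it sinks open by itself. It does not latch again.
- flap_hinge (a point): Middle of the flap's hinge line, its lower outer edge, 33 mm above the table in the front plane; turns with the flap. The flap is 244 mm wide, 221 mm from hinge line to free edge, 12 mm thick (towards the inside). Its top swings out towards the robot and down. The catch's steel striker stands 34 mm out from the inner face near its left edge (105 mm from the middle).
- flap_top (a point): Middle of the flap's free edge (the upper one when shut) on the outer face, 221 mm from the hinge line; when shut 6 mm below the roof.
- caddy_fin (a point): Loose blue box of coins, 80 (x) x 140 (y) x 38 mm high, about 0.45 kg, with an upright black carrying fin across its middle: 14 mm thick (y), 70 mm long (x), top 78 mm above the box's underside. This point: middle of the fin, 63 mm above the underside, over the centre of mass. It stands on the cabinet floor, its centre 50 to 60 mm behind the front, about square to it.
- pan (a point): Centre of the top of the square steel pan, 170 x 170 mm, 45 mm above the table, of a fixed grey bench scale (190 x 190 mm) that stands to the left or right, in front of the cabinet. z up, x from its display side to its back.

How it is judged:
By the outcome, as a careful person would: the job done as asked, in the order asked, and still so for the second after the job is handed in, with the robot touching nothing.
It also fails if it takes over 69 s, if anything falls off the work surface, if the arm or the gripper's body presses on something with over 40 N, if the wrist force passes 120 N, or if a joint passes its speed limit or range.

### The arm

A 6-joint arm with a two-finger parallel gripper is mounted at the origin on the work surface. World frame = base frame: x ahead of the robot, y to its left, z up, the work surface at z = 0. Lengths are in m, angles in rad, forces in N, time in s.
With the tool pointing down it reaches from about 0.2 to 0.875 m from the base axis. Payload 3.4 kg.
Tool frame: the origin (TCP) lies at the very end of the fingers, on their centre line; the grasp point (between the pads) lies 19 mm behind it (grasp_offset is the z of the grasp point in the tool frame, in m); z points along the fingers, y is the line along which they close (so a half turn about z gives the same grasp; the last joint's range is limited). The gripper opens to 94 mm and grips with 3 to 60 N. Pads are 16 mm wide; open, the fingers measure 119 mm over their backs; the gripper's body (75 mm by 177 mm) begins 78 mm behind the grasp point.
Start: joints at [-1.454, 0.276, 1.505, -0, 1.361, -0.121], TCP at [0.135, -0.559, 0.205] pointing down, gripper open.
Joint ranges: [-2.89, 2.89], [-0.75, 2.08], [0.22, 2.7], [-1.18, 4.32], [0.11, 2.71], [-2.7, 2.7]. Speed limits (rad/s): [2.57, 2.57, 3.14, 3.14, 3.14, 3.14].

### API

Orientations are given as a rotation vector (axis times angle).
In Python, from rig import state, camera, get_calibration, close_job, grasp_offset gives the robot as it stands. The module is installed in compiled form; this text tells all that it offers.
- The arm moves only by the tool servo_tool, never from a script. Its argument "rows" is a list of rows, each a list of 3 entries, a list of its own where there are three numbers: the opening in per cent of the stroke, from 0 (shut) to 100 (fully open), then the shift along the tool's x, y, z in cm, then the turn, a rotation vector about the tool's x, y, z in rad. A call has 1 to 8 rows; each row shifts and turns the commanded pose from where the row before left it, along the tool's axes as they then stand; what a row does not reach is not made up. A row lasts 1/8 s, in which the tool goes at most 62.5 mm and 10.7 degrees, less where a joint would pass 70% of its speed; a pose out of reach is approached as far as the arm can. A call is refused whole if a number of a shift passes 6.25 or a number of a turn 0.188, either way. A call with a gripper value outside its range is refused whole. The fingers move at their own pace and stop on an object; the grip force is fixed at half the most. Time passes only in rows, so rows that do not move let the fingers close. It gives the time, the measured TCP pose, the force, the opening and the grip force at its end, in the units of the state.
- state(): the state, without advancing time (a new reading comes with each control period).
- camera(name): name is "side" or "top"; returns the picture (480x640x3 uint8, red, green, blue); there is no depth.
- get_calibration(name): a dict with "fx", "fy", "cx", "cy" (pixels), "extrinsics" (4x4, takes a point from camera to world coordinates). Camera axes: x right, y down, z forward; pixel columns grow to the right and rows downward; lengths in m; the calibration is good to about 2 mm. A picture is of the moment at which its call begins. get_calibration takes no time and is no camera call.
- close_job(): hands the job in; it is judged then, once.
The state is a dict: "clock": time; "q": joint angles; "joint_velocities": joint speeds; "effort": joint torques, N m; "tcp_pos": TCP position; "ee_rot": TCP orientation; "wrist_force": force on the tool from outside, world axes, zero at the start; "moment": the same for the moment, N m; "width": finger opening in m; "grip_force": force on a finger pad.
Only numpy, scipy, OpenCV 4.12 (cv2) and the standard library are available. Lean on these libraries where they do the work, as an engineer would, in place of code of your own. Each camera call takes 0.05 s, during which the arm holds its last target. There are 200 camera calls.

## Working session

There is one attempt and no reset: what is moved stays moved. The work goes in short steps, Python scripts to look and compute and a tool call to move; the robot and the scene stay as the last step left them, time stands still between calls to the robot, and variables do not carry over. Pictures are saved under pics/ and viewed, at most 10 in all, crops included, and the job is handed in when it is done.

Besides the shell and the picture viewer there is one more tool, called as name(argument=value, ...) on one line, values as JSON. servo_tool: Moves the arm, as the interface text tells. Its arguments: {"type":"object","properties":{"rows":{"type":"array"}},"required":["rows"]}

```bash
mkdir -p pics; python3 - <<'E'
from rig import *
import cv2
for n in("side","top"):
    cv2.imwrite(f"pics/{n}0.png",camera(n)[:,:,::-1]); c=get_calibration(n); print(n,c)
print(state(),grasp_offset)
E
```

```text
side {'fx': 486.4991812320986, 'fy': 486.4991812320986, 'cx': 322.7064201383994, 'cy': 241.66088336527827, 'extrinsics': array([[ 0.81924562, -0.54579846,  0.17589955,  0.43233097],
       [-0.57342904, -0.7776108 ,  0.25787704, -0.25548641],
       [-0.0039675 , -0.31213055, -0.95003094,  1.08177036],
       [ 0.        ,  0.        ,  0.        ,  1.        ]])}
top {'fx': 450.0272451819986, 'fy': 450.0272451819986, 'cx': 320.66290411361814, 'cy': 240.16261609256847, 'extrinsics': array([[-2.97492204e-02, -9.87658837e-01,  1.53769326e-01,
         4.30550873e-01],
       [-9.99557390e-01,  2.93807282e-02, -4.66879360e-03,
        -4.34745102e-03],
       [ 9.33204783e-05, -1.53840159e-01, -9.88095743e-01,
         1.05182319e+00],
       [ 0.00000000e+00,  0.00000000e+00,  0.00000000e+00,
         1.00000000e+00]])}
{'clock': 0.1, 'q': array([-1.45400369e+00,  2.76519566e-01,  1.50598331e+00, -1.27501948e-05,
        1.36069989e+00, -1.20991364e-01]), 'joint_velocities': array([-0.00011457, -0.00122809, -0.00348299,  0.00079186,  0.00058089,
       -0.00213248]), 'effort': array([ 1.16051269e-03, -4.05457485e+01, -2.37779009e+01,  7.01682782e-02,
        2.98494135e-02, -3.87704665e-05]), 'tcp_pos': array([ 0.13537696, -0.55832044,  0.20470745]), 'ee_rot': array([-3.11781585e+00, -3.72444082e-01,  1.42672240e-05]), 'wrist_force': array([-0.71378464, -0.0453402 ,  0.45249082]), 'moment': array([-0.04196772, -0.01839606, -0.01679862]), 'grip_force': 0.0, 'width': 0.09432727962157442} -0.0188
```

View pics/side0.png

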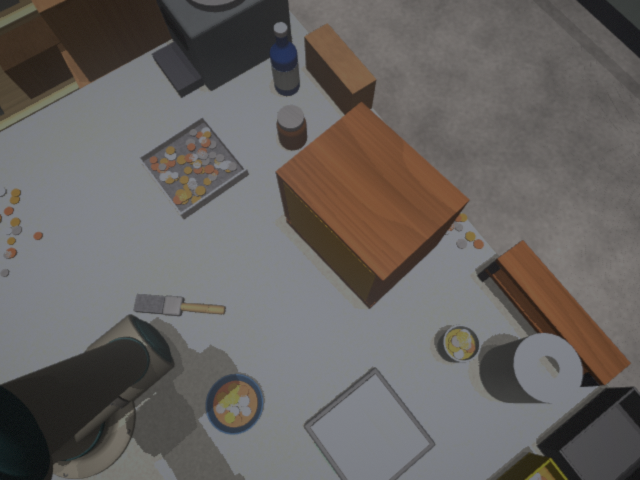

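View pics/top0.png

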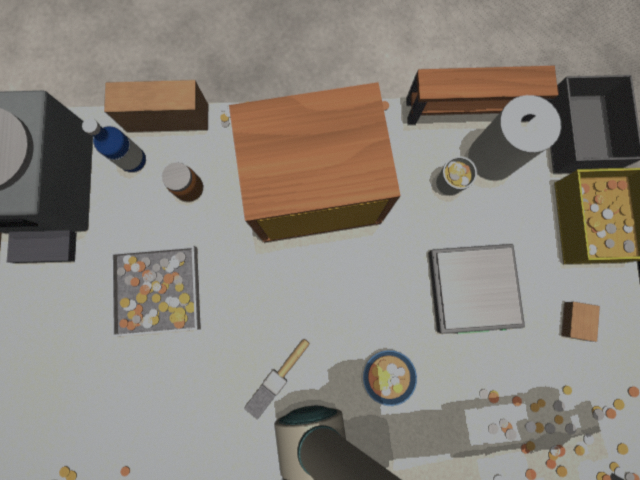

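```bash
cat > h.py <<'E'
from rig import *
import numpy as np, cv2
from scipy.spatial.transform import Rotation as R
def ray(n,u,v):
    c=get_calibration(n); E=c["extrinsics"]
    return E[:3,3],E[:3,:3]@np.array([(u-c["cx"])/c["fx"],(v-c["cy"])/c["fy"],1])
def at(n,u,v,z):
    o,d=ray(n,u,v); return o+d*(z-o[2])/d[2]
def px(n,p):
    c=get_calibration(n);E=c["extrinsics"];q=E[:3,:3].T@(np.array(p)-E[:3,3])
    return np.array([c["fx"]*q[0]/q[2]+c["cx"],c["fy"]*q[1]/q[2]+c["cy"]])
E
python3 - <<'E'
from h import *
a=cv2.imread("pics/top0.png")[70:270,220:420]; b=cv2.imread("pics/side0.png")[100:310,270:480]
b2=cv2.imread("pics/top0.png")[230:350,420:540]
cv2.imwrite("pics/c1.png",np.hstack([cv2.resize(a,(400,400),interpolation=2),cv2.resize(b,(400,400),interpolation=2)]))
for n,l in(("top",[(247,223),(396,196),(380,86),(230,104)]),("side",[(278,175),(384,277),(468,201),(362,107)])):
    for p in l: print(n,p,at(n,*p,.272).round(4))
for p in [(433,249),(513,244),(523,327),(440,332)]: print(at("top",*p,.045).round(4))
for p in [(305,428),(376,369),(434,440)]: print(at("side",*p,.045).round(4))
E
```

```text
top (247, 223) [0.5864 0.121  0.272 ]
top (396, 196) [ 0.6275 -0.1445  0.272 ]
top (380, 86) [ 0.8375 -0.1265  0.272 ]
top (230, 104) [0.8104 0.1512 0.272 ]
side (278, 175) [0.5889 0.117  0.272 ]
side (384, 277) [ 0.6316 -0.148   0.272 ]
side (468, 201) [ 0.8404 -0.1228  0.272 ]
side (362, 107) [0.8008 0.1445 0.272 ]
[ 0.5595 -0.262   0.045 ]
[ 0.5655 -0.4436  0.045 ]
[ 0.3809 -0.4479  0.045 ]
[ 0.3756 -0.2648  0.045 ]
[ 0.3713 -0.274   0.045 ]
[ 0.5557 -0.264   0.045 ]
[ 0.5677 -0.4385  0.045 ]
```

View pics/c1.png

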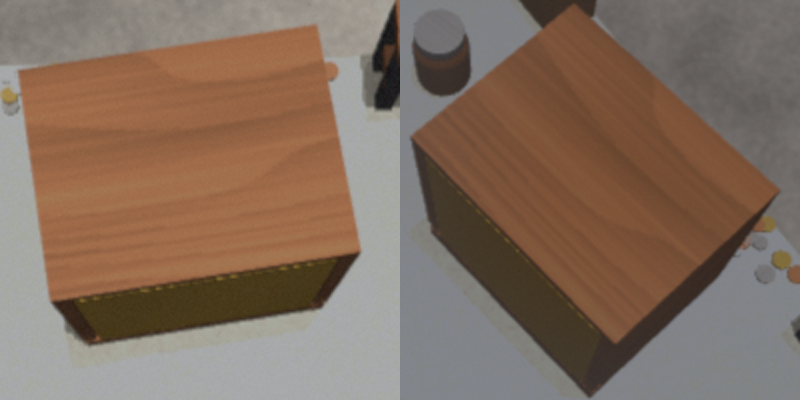

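```bash
cat > fit.py <<'E'
from h import *
from scipy.optimize import least_squares
obs=[("top",[(246,220.5),(399.5,195.5),(378.5,83),(229.5,105.5)]),("side",[(276.3,172.4),(384,279.5),(468.4,200.3),(361.9,102.6)])]
loc=np.array([[0,.14,.272],[0,-.14,.272],[.22,-.14,.272],[.22,.14,.272]])
def W(s,l): 
    c,q=np.cos(s[2]),np.sin(s[2]); return np.array(l)@np.array([[c,q,0],[-q,c,0],[0,0,1]])+[s[0],s[1],0]
f=lambda s:np.concatenate([px(n,W(s,loc[i]))-p for n,l in obs for i,p in enumerate(l)])
r=least_squares(f,[.6,0,.1]); C=r.x
if __name__=="__main__":
    print(C,r.fun.round(1))
    for s in(.085,.095):
        for x,y in((1,1),(1,-1),(-1,-1),(-1,1)): pass
    a=cv2.resize(cv2.imread("pics/top0.png")[235:345,420:530],(400,400),interpolation=2)
    b=cv2.resize(cv2.imread("pics/side0.png")[355:480,295:445],(480,400),interpolation=2)[:,:400]
    cv2.imwrite("pics/c2.png",np.hstack([a,b]))
E
python3 fit.py
```

```text
[ 0.60822576 -0.01426259  0.133705  ] [-1.   0.8  1.3  0.7 -0.2 -0.7 -0.9 -0.  -0.3 -0.6 -0.4  1.4  1.9 -0.3
  0.1 -0.7]
```

View pics/c2.png

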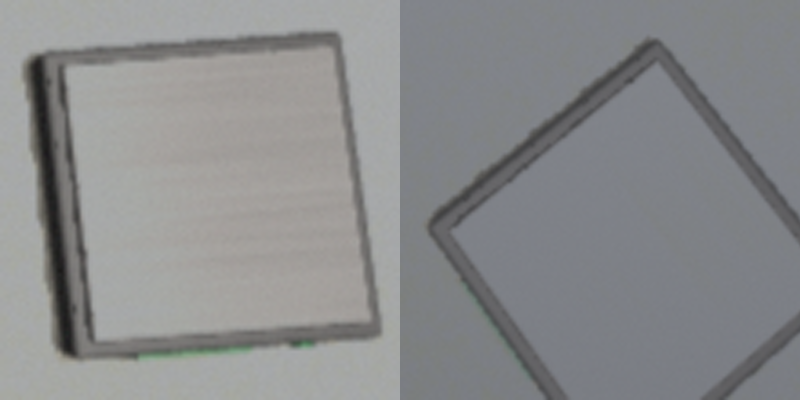

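```bash
cat >> h.py <<'E'
def rot(yaw,a,s):  # tool z forward along yaw, pitched a below horizontal; y=s*left
    z=np.array([np.cos(a)*np.cos(yaw),np.cos(a)*np.sin(yaw),-np.sin(a)]); y=s*np.array([-np.sin(yaw),np.cos(yaw),0])
    return R.from_matrix(np.c_[np.cross(y,z),y,z])
def plan(pts,p=None,r=None,g=0,h=0):
    """pts: (pos, Rotation, rows); prints rows from pose p,r (default: measured)"""
    s=state()
    if p is None: p,r=s["tcp_pos"],R.from_rotvec(s["ee_rot"])
    p=np.array(p,float)
    for tp,tr,n in pts:
        p0=p.copy()
        for k in range(n):
            tgt=p0+(np.array(tp)-p0)*(k+1)/n
            d=np.round(r.inv().apply(tgt-p)*100,1 if h==0 else h)
            w=np.round((r.inv()*tr).as_rotvec()/(n-k),3)
            print([g,d.tolist(),w.tolist()],end=",\n"); p=p+r.apply(d/100); r=r*R.from_rotvec(w)
        print("->",p.round(4))
    return p,r
E
python3 - <<'E'
from h import *
from fit import C,W
pan=np.array([at("top",420+u/3.636,235+v/3.636,.045) for u,v in((63,66),(335,45),(373,320),(95,342))]); print(pan.round(3),pan.mean(0),at("top",520,160,0),at("top",459,175,.05))
r0=R.from_rotvec(state()["ee_rot"]); print(r0.as_matrix().round(2))
for s in(1,-1):print(s,(r0.inv()*rot(C[2],np.pi/4,s)).as_rotvec())
s=-1 if np.linalg.norm((r0.inv()*rot(C[2],np.pi/4,-1)).as_rotvec())<np.linalg.norm((r0.inv()*rot(C[2],np.pi/4,1)).as_rotvec()) else 1
print(s); plan([([.25,-.4,.36],r0,6),(W(C,[-.08,0,.235+.06]),rot(C[2],np.pi/4,s),16)])
E
```

```text
[[ 0.55  -0.271  0.045]
 [ 0.558 -0.441  0.045]
 [ 0.39  -0.448  0.045]
 [ 0.381 -0.279  0.045]] [ 0.46968137 -0.35964386  0.045     ] [ 0.77711302 -0.49995776  0.        ] [ 0.72891652 -0.33232778  0.05      ]
[[ 0.97  0.24 -0.  ]
 [ 0.24 -0.97  0.  ]
 [ 0.   -0.   -1.  ]]
1 [-1.16528726 -0.06296854 -2.81364476]
-1 [-0.04239604  0.78457541  0.09804168]
-1
[0, [2.5, -2.1, -2.6], [0.0, 0.0, 0.0]],
[0, [2.5, -2.1, -2.6], [-0.0, 0.0, 0.0]],
[0, [2.4, -2.2, -2.6], [-0.0, 0.0, 0.0]],
[0, [2.5, -2.1, -2.5], [-0.0, 0.0, 0.0]],
[0, [2.5, -2.1, -2.6], [-0.0, 0.0, 0.0]],
[0, [2.5, -2.1, -2.6], [-0.0, 0.0, 0.0]],
-> [ 0.2503 -0.4     0.3599]
[0, [2.2, -1.9, 0.4], [-0.003, 0.049, 0.006]],
[0, [2.3, -1.9, 0.5], [-0.003, 0.049, 0.006]],
[0, [2.1, -1.8, 0.6], [-0.003, 0.049, 0.006]],
[0, [2.2, -2.0, 0.8], [-0.003, 0.049, 0.006]],
[0, [2.0, -1.9, 0.8], [-0.003, 0.049, 0.006]],
[0, [2.1, -1.9, 0.9], [-0.003, 0.049, 0.006]],
[0, [1.9, -2.0, 1.0], [-0.002, 0.049, 0.006]],
[0, [1.9, -2.0, 1.1], [-0.003, 0.049, 0.006]],
[0, [1.9, -1.9, 1.1], [-0.002, 0.049, 0.006]],
[0, [1.7, -2.0, 1.3], [-0.003, 0.049, 0.006]],
[0, [1.7, -2.1, 1.3], [-0.003, 0.049, 0.006]],
[0, [1.6, -2.0, 1.4], [-0.002, 0.049, 0.007]],
[0, [1.6, -2.0, 1.5], [-0.003, 0.049, 0.006]],
[0, [1.4, -2.1, 1.6], [-0.002, 0.049, 0.007]],
[0, [1.3, -2.0, 1.6], [-0.003, 0.049, 0.006]],
[0, [1.3, -2.1, 1.7], [-0.002, 0.049, 0.007]],
-> [ 0.5292 -0.0251  0.2948]
```

servo_tool(rows=[[0,[2.5,-2.1,-2.6],[0,0,0]],[0,[2.5,-2.1,-2.6],[0,0,0]],[0,[2.5,-2.1,-2.6],[0,0,0]],[0,[2.5,-2.1,-2.6],[0,0,0]],[0,[2.5,-2.1,-2.6],[0,0,0]],[0,[2.5,-2.1,-2.6],[0,0,0]],[0,[2.2,-1.9,0.4],[0,0.05,0.006]],[0,[2.3,-1.9,0.5],[0,0.05,0.006]]])

```text
clock: 1.1
tcp_pos: [0.2874, -0.3526, 0.3537]
ee_rot: [-3.106, -0.353, -0.158]
wrist_force: [0.1, 0.2, -1.6]
width: 0.0174
grip_force: 0.0
```

servo_tool(rows=[[0,[2.1,-1.8,0.6],[-0.003,0.05,0.006]],[0,[2.2,-2.0,0.8],[-0.003,0.05,0.006]],[0,[2.0,-1.9,0.8],[-0.003,0.05,0.006]],[0,[2.1,-1.9,0.9],[-0.003,0.05,0.006]],[0,[1.9,-2.0,1.0],[-0.003,0.05,0.006]],[0,[1.9,-2.0,1.1],[-0.003,0.05,0.006]],[0,[1.9,-2.0,1.1],[-0.003,0.05,0.006]],[0,[1.7,-2.0,1.3],[-0.003,0.05,0.006]]])

```text
clock: 2.1
tcp_pos: [0.4256, -0.165, 0.3218]
ee_rot: [-2.998, -0.263, -0.769]
wrist_force: [-0.2, -0.0, -0.2]
width: 0.0003
grip_force: 0.0
```

servo_tool(rows=[[0,[1.7,-2.0,1.3],[-0.003,0.05,0.006]],[0,[1.6,-2.0,1.4],[-0.003,0.05,0.006]],[0,[1.6,-2.0,1.5],[-0.003,0.05,0.006]],[0,[1.4,-2.0,1.6],[-0.003,0.05,0.006]],[0,[1.3,-2.0,1.6],[-0.003,0.05,0.006]],[0,[1.3,-2.0,1.7],[-0.003,0.05,0.006]],[0,[0,0,0],[0,0,0]],[0,[0,0,0],[0,0,0]]])

```text
clock: 3.1
tcp_pos: [0.5311, -0.0282, 0.2999]
ee_rot: [-2.841, -0.192, -1.202]
wrist_force: [0.5, -0.5, 1.0]
width: 0.0005
grip_force: 0.0
```

```bash
python3 - <<'E'
from h import *
from fit import C,W
s=state();print(s["clock"],s["q"].round(2),s["wrist_force"].round(1),s["width"])
Q=rot(C[2],np.pi/4,-1)
print(s["tcp_pos"],(R.from_rotvec(s["ee_rot"]).inv()*Q).as_rotvec())
plan([(W(C,[-.02,0,.235]),Q,4),(W(C,[.01,0,.235]),Q,6)],h=2)
E
```

```text
3.1 [-0.52 -0.21  2.08  0.72  0.73  0.5 ] [ 0.5 -0.5  1. ] 0.0005267775372216914
[ 0.53112151 -0.02821892  0.29986974] [ 0.00079753 -0.01481843  0.00126879]
[0, [-0.15, -0.09, 2.17], [0.0, -0.004, 0.0]],
[0, [-0.14, -0.09, 2.18], [0.0, -0.004, 0.0]],
[0, [-0.13, -0.09, 2.18], [0.0, -0.003, 0.001]],
[0, [-0.12, -0.09, 2.17], [0.001, -0.004, 0.0]],
-> [ 0.5884 -0.017   0.2351]
[0, [0.35, -0.0, 0.35], [-0.0, 0.0, 0.0]],
[0, [0.36, -0.0, 0.36], [-0.0, 0.0, 0.0]],
[0, [0.35, -0.0, 0.35], [-0.0, 0.0, 0.0]],
[0, [0.35, -0.0, 0.36], [-0.0, 0.0, 0.0]],
[0, [0.35, -0.0, 0.35], [-0.0, 0.0, 0.0]],
[0, [0.36, -0.0, 0.35], [-0.0, 0.0, 0.0]],
-> [ 0.6181 -0.0129  0.235 ]
```

servo_tool(rows=[[0,[-0.15,-0.1,2.2],[0,-0.004,0]],[0,[-0.15,-0.1,2.2],[0,-0.004,0]],[0,[-0.15,-0.1,2.2],[0,-0.004,0]],[0,[-0.1,-0.1,2.1],[0,-0.004,0]],[0,[0.35,0,0.35],[0,0,0]],[0,[0.35,0,0.35],[0,0,0]],[0,[0,0,0],[0,0,0]]])

```text
clock: 3.98
tcp_pos: [0.5987, -0.0155, 0.2359]
ee_rot: [-2.851, -0.191, -1.182]
wrist_force: [0.2, -0.4, 0.0]
width: 0.0004
grip_force: 0.0
```

servo_tool(rows=[[0,[0.25,0,0.25],[0,0,0]],[0,[0.2,0,0.2],[0,0,0]],[0,[0,0,0],[0,0,0]]])

```text
clock: 4.35
tcp_pos: [0.6042, -0.0142, 0.2351]
ee_rot: [-2.851, -0.192, -1.181]
wrist_force: [-4.1, -1.5, 3.4]
width: 0.0006
grip_force: 2.6
```

servo_tool(rows=[[0,[0.2,0,0.2],[0,0,0]],[0,[0.2,0,0.2],[0,0,0]],[0,[0,0,0],[0,0,0]]])

```text
clock: 4.72
tcp_pos: [0.6097, -0.0134, 0.235]
ee_rot: [-2.852, -0.192, -1.18]
wrist_force: [-6.5, -2.3, 4.2]
width: 0.0004
grip_force: 3.1
```

servo_tool(rows=[[0,[0.1,0,0.1],[0,0,0]],[0,[0.1,0,0.1],[0,0,0]],[0,[0,0,0],[0,0,0]]])

```text
clock: 5.1
tcp_pos: [0.6124, -0.013, 0.2349]
ee_rot: [-2.852, -0.192, -1.18]
wrist_force: [-6.0, -0.9, 3.4]
width: 0.0004
grip_force: 3.2
```

servo_tool(rows=[[0,[-1,0,-1],[0,0,0]],[0,[-2,0,-2],[0,0,0]],[0,[-2,0,-3],[0,0,0]],[0,[-2,0,-3],[0,0,0]],[0,[-1,0,-3],[0,0,0]],[0,[-0.5,0,-2],[0,0,0]],[0,[0,0,0],[0,0,0]]])

```text
clock: 5.98
tcp_pos: [0.4546, -0.0347, 0.2747]
ee_rot: [-2.852, -0.189, -1.184]
wrist_force: [0.3, 0.7, 1.1]
width: 0.0003
grip_force: 0.0
```

```bash
python3 - <<'E'
from h import *
from fit import C,W
a=cv2.resize(camera("top")[130:330,220:420],(400,400),interpolation=2)
b=cv2.resize(camera("side")[130:330,240:440],(400,400),interpolation=2)
cv2.imwrite("pics/c3.png",np.hstack([a,b])[:,:,::-1])
for t in(0,.38):
  for y in(.122,-.122):
    P=W(C,[-.221*np.sin(t),y,.033+.221*np.cos(t)])
    print(t,y,(px("top",P)-[220,130])*2,(px("side",P)-[240,130])*2+[400,0])
print(state()["tcp_pos"])
E
```

```text
0 0.122 [ 73.04175032 183.30857302] [486.53616516 105.05143456]
0 -0.122 [338.65420861 140.46007969] [670.25082803 291.83163366]
0.38 0.122 [ 88.25130743 274.30264606] [421.65007371 166.82203481]
0.38 -0.122 [352.73686117 230.93890138] [601.4976227  358.19137871]
[ 0.455169   -0.03415458  0.27372173]
```

View pics/c3.png

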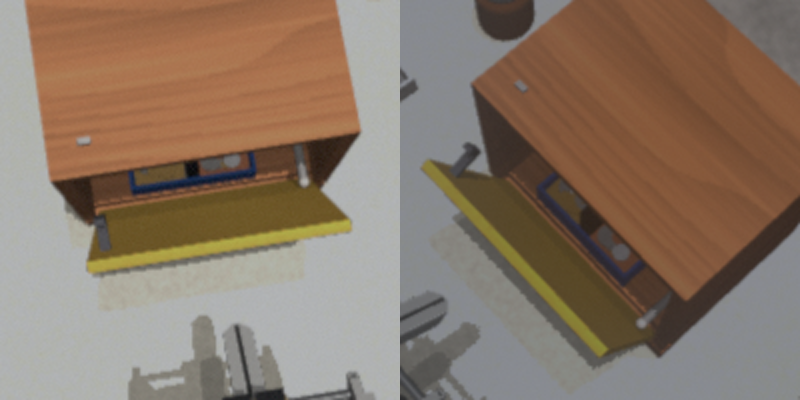

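```bash
python3 - <<'E'
from h import *
from fit import C,W
Q=rot(C[2],np.radians(75),-1)
plan([(W(C,[-.12,0,.33]),Q,4),(W(C,[-.04,0,.3]),Q,4),(W(C,[-.036,0,.215]),Q,4),(W(C,[-.1,0,.19]),Q,5),(W(C,[-.15,0,.15]),Q,5)])
E
```

```text
[0, [1.6, 0.0, -0.4], [0.0, -0.131, -0.0]],
[0, [1.5, 0.0, -0.6], [0.0, -0.131, -0.0]],
[0, [1.5, 0.1, -0.8], [0.001, -0.131, -0.0]],
[0, [1.3, -0.0, -0.9], [0.0, -0.13, -0.0]],
-> [ 0.4893 -0.0305  0.3295]
[0, [1.7, -0.0, 1.2], [0.0, -0.0, -0.0]],
[0, [1.8, -0.0, 1.3], [0.0, -0.0, -0.0]],
[0, [1.7, -0.0, 1.2], [0.0, -0.0, -0.0]],
[0, [1.8, -0.0, 1.2], [0.0, -0.0, -0.0]],
-> [ 0.5689 -0.0199  0.3003]
[0, [-0.5, -0.0, 2.1], [0.0, -0.0, -0.0]],
[0, [-0.4, -0.0, 2.1], [0.0, -0.0, -0.0]],
[0, [-0.5, -0.0, 2.0], [0.0, -0.0, -0.0]],
[0, [-0.4, -0.0, 2.1], [0.0, -0.0, -0.0]],
-> [ 0.573  -0.0193  0.2154]
[0, [-1.4, -0.0, 0.2], [0.0, -0.0, -0.0]],
[0, [-1.4, -0.0, 0.1], [0.0, -0.0, -0.0]],
[0, [-1.3, -0.0, 0.2], [0.0, -0.0, -0.0]],
[0, [-1.4, -0.0, 0.1], [0.0, -0.0, -0.0]],
[0, [-1.4, -0.0, 0.2], [0.0, -0.0, -0.0]],
-> [ 0.509  -0.0279  0.1898]
[0, [-1.2, -0.0, 0.5], [0.0, -0.0, -0.0]],
[0, [-1.1, -0.0, 0.5], [0.0, -0.0, -0.0]],
[0, [-1.2, -0.0, 0.5], [0.0, -0.0, -0.0]],
[0, [-1.2, -0.0, 0.5], [0.0, -0.0, -0.0]],
[0, [-1.1, -0.0, 0.6], [0.0, -0.0, -0.0]],
-> [ 0.4601 -0.0345  0.1497]
```

servo_tool(rows=[[0,[1.6,0,-0.4],[0,-0.13,0]],[0,[1.5,0,-0.6],[0,-0.13,0]],[0,[1.5,0,-0.8],[0,-0.13,0]],[0,[1.3,0,-0.9],[0,-0.13,0]],[0,[1.7,0,1.2],[0,0,0]],[0,[1.8,0,1.3],[0,0,0]],[0,[1.7,0,1.2],[0,0,0]],[0,[1.8,0,1.2],[0,0,0]]])

```text
clock: 7.08
tcp_pos: [0.5666, -0.0174, 0.298]
ee_rot: [-3.08, -0.211, -0.441]
wrist_force: [1.2, 1.1, 0.5]
width: 0.0004
grip_force: 0.0
```

servo_tool(rows=[[0,[-0.5,0,2.1],[0,0,0]],[0,[-0.4,0,2.1],[0,0,0]],[0,[-0.5,0,2.0],[0,0,0]],[0,[-0.4,0,2.1],[0,0,0]],[0,[0,0,0],[0,0,0]]])

```text
clock: 7.7
tcp_pos: [0.5712, -0.0162, 0.2125]
ee_rot: [-3.079, -0.211, -0.436]
wrist_force: [-0.0, 0.9, 0.2]
width: 0.0004
grip_force: 0.0
```

servo_tool(rows=[[0,[-1.4,0,0.2],[0,0,0]],[0,[-1.4,0,0.1],[0,0,0]],[0,[-1.3,0,0.2],[0,0,0]],[0,[-1.4,0,0.1],[0,0,0]],[0,[-1.4,0,0.2],[0,0,0]]])

```text
clock: 8.32
tcp_pos: [0.508, -0.025, 0.1874]
ee_rot: [-3.08, -0.212, -0.443]
wrist_force: [0.7, 0.1, 0.0]
width: 0.0
grip_force: 0.5
```

servo_tool(rows=[[0,[-1.2,0,0.5],[0,0,0]],[0,[-1.2,0,0.5],[0,0,0]],[0,[-1.2,0,0.5],[0,0,0]],[0,[-1.2,0,0.5],[0,0,0]],[0,[-1.1,0,0.5],[0,0,0]],[0,[-1,0,0.6],[0,0,0]],[0,[0,0,0],[0,0,0]]])

```text
clock: 9.2
tcp_pos: [0.4506, -0.0325, 0.1373]
ee_rot: [-3.079, -0.212, -0.439]
wrist_force: [-1.2, 0.3, 0.7]
width: 0.0007
grip_force: 0.0
```

servo_tool(rows=[[0,[0,0,-2],[0,0,0]],[60,[-3,0,-3],[0,0,0]],[60,[-3,0,-3],[0,0,0]],[60,[-3,0,-3],[0,0,0]],[60,[-3,0,-3],[0,0,0]],[60,[-2,0,0],[0,0,0]],[60,[0,0,0],[0,0,0]]])

```text
clock: 10.07
tcp_pos: [0.2795, -0.0574, 0.2335]
ee_rot: [-3.081, -0.207, -0.444]
wrist_force: [0.3, -0.1, -0.2]
width: 0.0552
grip_force: 0.0
```

```bash
python3 - <<'E'
from h import *
a=cv2.resize(camera("top")[130:330,220:420],(400,400),interpolation=2)
b=cv2.resize(camera("side")[130:330,240:440],(400,400),interpolation=2)
cv2.imwrite("pics/c4.png",np.hstack([a,b])[:,:,::-1])
print(state()["tcp_pos"])
E
```

```text
[ 0.28061752 -0.05732205  0.23356323]
```

View pics/c4.png

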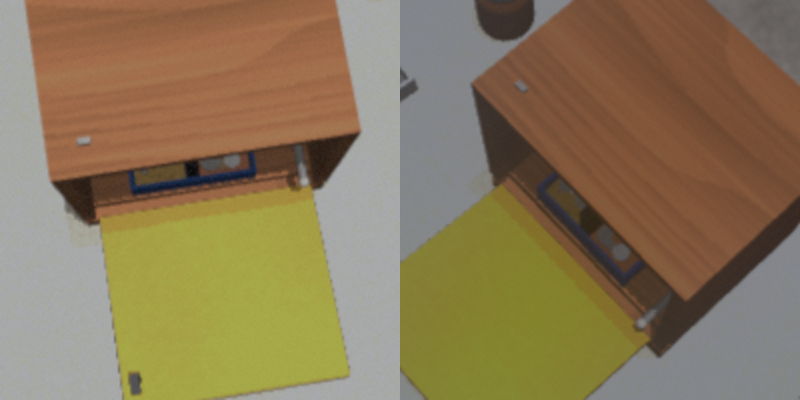

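```bash
python3 - <<'E'
from h import *
a=cv2.resize(camera("top")[195:235,276:356],(800,400),interpolation=2)
b=cv2.resize(camera("side")[210:275,300:370],(430,400),interpolation=2)
cv2.imwrite("pics/c5.png",np.vstack([cv2.resize(a,(580,290)),np.hstack([cv2.resize(b,(334,310)),np.zeros((310,246,3),np.uint8)])])[:,:,::-1])
E
```

```text
(no output)
```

View pics/c5.png

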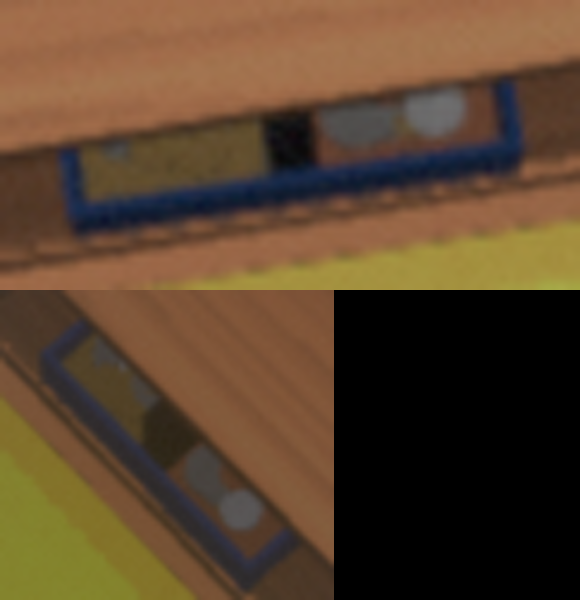

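```bash
python3 - <<'E'
from h import *
from fit import C,W
def loc(P): 
    d=P[:2]-C[:2]; c,s=np.cos(C[2]),np.sin(C[2]); return np.array([c*d[0]+s*d[1],-s*d[0]+c*d[1]])
for n,l in(("side",[(308.8,224.3),(351.8,268.3)]),("top",[(285.1,224),(347.9,216)])):
    for p in l: print(n,p,loc(at(n,*p,.083)).round(4))
print("fin", [loc(at("top",276+u/7.25,195+v/7.25,z)).round(4) for u,v,z in((290,172,.083),(288,120,.12))])
# cabinet floor front edge checks: predicted px of cabinet front edge z=.045, y=+-.125
for y in(.125,-.125): print((px("top",W(C,[0,y,.045]))-[276,195])*7.25)
E
```

```text
side (308.8, 224.3) [0.0177 0.0784]
side (351.8, 268.3) [ 0.018  -0.0572]
top (285.1, 224) [0.0221 0.0799]
top (347.9, 216) [ 0.0173 -0.0589]
fin [array([0.0227, 0.0112]), array([0.0305, 0.0102])]
[-56.55979561 324.91211637]
[730.67811718 197.02492719]
```

```bash
python3 - <<'E'
from h import *
from fit import C,W
a=np.radians(40);Q=rot(C[2],a,-1)
F=np.array([.055+.0188*np.cos(a),.0105,.110-.0188*np.sin(a)]); d=np.array([np.cos(a),0,-np.sin(a)])
plan([(W(C,F-.15*d),Q,10)],g=55,h=2)
print(W(C,F))
E
```

```text
[55, [2.62, -0.08, 1.18], [-0.001, 0.059, 0.0]],
[55, [2.55, -0.07, 1.33], [-0.001, 0.059, 0.0]],
[55, [2.47, -0.08, 1.48], [-0.001, 0.059, 0.0]],
[55, [2.37, -0.08, 1.62], [-0.0, 0.059, 0.0]],
[55, [2.28, -0.08, 1.76], [-0.001, 0.058, 0.0]],
[55, [2.16, -0.08, 1.88], [-0.001, 0.059, 0.001]],
[55, [2.06, -0.09, 2.01], [-0.0, 0.058, 0.0]],
[55, [1.93, -0.08, 2.13], [-0.001, 0.059, 0.001]],
[55, [1.81, -0.09, 2.24], [-0.0, 0.058, 0.0]],
[55, [1.67, -0.09, 2.34], [-0.001, 0.059, 0.001]],
-> [ 0.5618 -0.0099  0.1943]
[0.67560825 0.00539541 0.09791559]
```

servo_tool(rows=[[55,[2.6,-0.1,1.2],[0,0.06,0]],[55,[2.6,-0.1,1.3],[0,0.06,0]],[55,[2.5,-0.1,1.5],[0,0.06,0]],[55,[2.4,-0.1,1.6],[0,0.06,0]],[55,[2.3,-0.1,1.8],[0,0.06,0]],[55,[2.2,-0.1,1.9],[0,0.06,0]],[55,[2.0,-0.1,2.0],[0,0.06,0]]])

```text
clock: 11.15
tcp_pos: [0.4791, -0.0215, 0.2062]
ee_rot: [-2.893, -0.201, -1.067]
wrist_force: [0.6, 0.2, 0.2]
width: 0.0518
grip_force: 0.0
```

servo_tool(rows=[[55,[1.9,-0.1,2.1],[0,0.06,0]],[55,[1.8,0,2.2],[0,0.055,0]],[55,[1.7,0,2.3],[0,0.055,0]],[55,[0,0,0],[0,0,0]],[55,[0,0,0],[0,0,0]]])

```text
clock: 11.78
tcp_pos: [0.5612, -0.0089, 0.1958]
ee_rot: [-2.784, -0.193, -1.3]
wrist_force: [-0.9, 0.8, -0.1]
width: 0.0515
grip_force: 0.0
```

```bash
python3 - <<'E'
from h import *
from fit import C,W
a=np.radians(40);Q=rot(C[2],a,-1)
F=np.array([.055+.0188*np.cos(a),.0105,.110-.0188*np.sin(a)])
s=state();print(s["q"].round(2),s["tcp_pos"])
plan([(W(C,F),Q,7)],g=55,h=2)
E
```

```text
[-0.45 -0.03  2.31  1.4   0.45 -0.22] [ 0.56115531 -0.00894817  0.1958317 ]
[55, [-0.01, 0.03, 2.16], [-0.001, -0.0, 0.0]],
[55, [-0.02, 0.03, 2.16], [-0.001, -0.0, 0.0]],
[55, [-0.01, 0.03, 2.16], [-0.001, -0.0, 0.0]],
[55, [-0.02, 0.02, 2.17], [-0.001, -0.0, 0.0]],
[55, [-0.01, 0.02, 2.16], [-0.001, -0.0, 0.0]],
[55, [-0.02, 0.02, 2.16], [-0.001, -0.001, 0.001]],
[55, [-0.01, 0.02, 2.16], [-0.001, -0.0, 0.0]],
-> [0.6756 0.0054 0.0979]
```

servo_tool(rows=[[55,[0,0.03,2.2],[0,0,0]],[55,[0,0.03,2.2],[0,0,0]],[55,[0,0.03,2.2],[0,0,0]],[55,[0,0.03,2.2],[0,0,0]],[55,[0,0.03,2.1],[0,0,0]],[55,[0,0,0],[0,0,0]]])

```text
clock: 12.52
tcp_pos: [0.6449, 0.0008, 0.1265]
ee_rot: [-2.784, -0.191, -1.302]
wrist_force: [1.1, -0.0, -0.0]
width: 0.0515
grip_force: 0.0
```

servo_tool(rows=[[55,[0,0,2.1],[0,0,0]],[55,[0,0,2],[0,0,0]],[55,[0,0,0],[0,0,0]]])

```text
clock: 12.9
tcp_pos: [0.6756, 0.0051, 0.1006]
ee_rot: [-2.784, -0.191, -1.303]
wrist_force: [0.0, -0.8, -0.7]
width: 0.0514
grip_force: 0.0
```

```bash
python3 - <<'E'
from h import *
from fit import C,W
a=np.radians(40);Q=rot(C[2],a,-1)
F=np.array([.055+.0188*np.cos(a),.0105,.110-.0188*np.sin(a)])
s=state();print(s["q"].round(2),s["wrist_force"])
plan([(W(C,F),Q,1)],g=55,h=2)
A=cv2.resize(camera("top")[185:265,256:376],(600,400),interpolation=2)
cv2.imwrite("pics/c6.png",A[:,:,::-1])
E
```

```text
[-0.28  0.31  2.25  2.21  0.4  -0.96] [ 0.01245329 -0.81754099 -0.66704949]
[55, [-0.21, -0.02, 0.17], [-0.006, -0.003, 0.0]],
-> [0.6756 0.0053 0.0979]
```

View pics/c6.png

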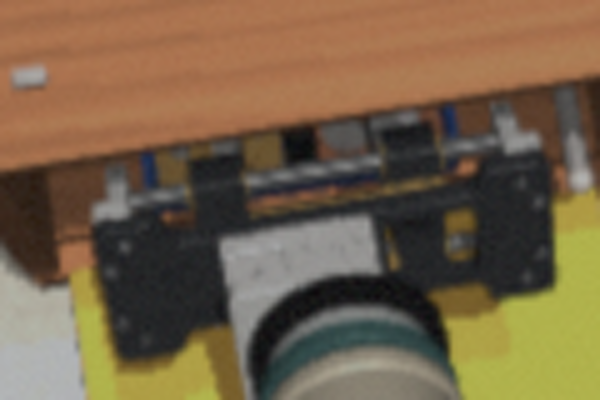

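servo_tool(rows=[[55,[-0.2,0,0.15],[0,0,0]],[20,[0,0,0],[0,0,0]],[0,[0,0,0],[0,0,0]],[0,[0,0,0],[0,0,0]],[0,[0,0,0],[0,0,0]],[0,[0,0,0],[0,0,0]]])

```text
clock: 13.7
tcp_pos: [0.6754, 0.0052, 0.0978]
ee_rot: [-2.784, -0.191, -1.303]
wrist_force: [-0.8, 0.2, 1.9]
width: 0.0139
grip_force: 30.0
```

servo_tool(rows=[[0,[0.2,0,-0.16],[0,0,0]],[0,[0.23,0,-0.2],[0,0,0]],[0,[0.3,0,-0.25],[0,0,0]],[0,[0.3,0,-0.25],[0,0,0]],[0,[0.1,0,-0.1],[0,0,0]],[0,[0,0,0],[0,0,0]]])

```text
clock: 14.45
tcp_pos: [0.6754, 0.0049, 0.1127]
ee_rot: [-2.784, -0.191, -1.303]
wrist_force: [0.2, 0.2, -4.9]
width: 0.014
grip_force: 30.0
```

servo_tool(rows=[[0,[-0.3,0,-0.4],[0,0,0]],[0,[-0.6,0,-0.7],[0,0,0]],[0,[-0.9,0,-1.1],[0,0,0]],[0,[-1.2,0,-1.4],[0,0,0]],[0,[-1.2,0,-1.4],[0,0,0]],[0,[-1.2,0,-1.4],[0,0,0]],[0,[-1.2,0,-1.4],[0,0,0]],[0,[-1.2,0,-1.4],[0,0,0]]])

```text
clock: 15.45
tcp_pos: [0.5547, -0.0118, 0.1117]
ee_rot: [-2.784, -0.19, -1.303]
wrist_force: [-0.7, -0.2, -5.1]
width: 0.0142
grip_force: 30.0
```

servo_tool(rows=[[0,[-1.2,0,-1.4],[0,0,0]],[0,[-0.8,0,-1.3],[0,0,0]],[0,[0,0,-1.1],[0,0,0]],[0,[0.5,0,-0.9],[0,0,0]],[0,[0.5,0,-0.5],[0,0,0]],[0,[0.3,0,-0.3],[0,0,0]],[0,[0,0,0],[0,0,0]]])

```text
clock: 16.32
tcp_pos: [0.5092, -0.0181, 0.142]
ee_rot: [-2.784, -0.192, -1.305]
wrist_force: [-0.6, -0.1, -4.9]
width: 0.0138
grip_force: 30.0
```

```bash
python3 - <<'E'
from h import *
s=state();print(s["q"].round(2),s["wrist_force"],s["width"],s["tcp_pos"])
y=.045;a=np.radians(40.2)
print(R.from_rotvec(s["ee_rot"]).as_matrix()[:,2])
P=np.array([.4697+.0117,-.3596+.0117*y,.15])
plan([(P,rot(y,a,-1),18)],h=2)
E
```

```text
[-0.6   0.01  2.49  1.72  0.55 -0.7 ] [-0.6172561  -0.12324793 -4.90369548] 0.013819266065133009 [ 0.50923574 -0.01813889  0.14196583]
[ 0.76105908  0.10772574 -0.6396751 ]
[0, [-0.23, 1.85, -0.35], [-0.004, -0.0, 0.003]],
[0, [-0.22, 1.86, -0.34], [-0.004, -0.0, 0.003]],
[0, [-0.22, 1.86, -0.34], [-0.004, -0.0, 0.003]],
[0, [-0.21, 1.86, -0.33], [-0.004, -0.0, 0.003]],
[0, [-0.2, 1.86, -0.32], [-0.004, -0.001, 0.003]],
[0, [-0.2, 1.87, -0.31], [-0.004, -0.0, 0.003]],
[0, [-0.2, 1.86, -0.31], [-0.004, -0.001, 0.003]],
[0, [-0.18, 1.87, -0.29], [-0.004, -0.0, 0.003]],
[0, [-0.19, 1.87, -0.29], [-0.004, -0.001, 0.003]],
[0, [-0.18, 1.87, -0.29], [-0.004, -0.0, 0.003]],
[0, [-0.17, 1.87, -0.27], [-0.004, -0.001, 0.004]],
[0, [-0.16, 1.88, -0.27], [-0.004, -0.0, 0.003]],
[0, [-0.16, 1.88, -0.26], [-0.004, -0.001, 0.004]],
[0, [-0.16, 1.87, -0.25], [-0.004, -0.0, 0.003]],
[0, [-0.14, 1.88, -0.25], [-0.004, -0.001, 0.004]],
[0, [-0.14, 1.88, -0.23], [-0.004, -0.0, 0.003]],
[0, [-0.14, 1.89, -0.23], [-0.005, -0.001, 0.004]],
[0, [-0.12, 1.88, -0.22], [-0.004, -0.0, 0.003]],
-> [ 0.4814 -0.3591  0.15  ]
```

servo_tool(rows=[[0,[-0.1,0.6,-0.1],[-0.002,0,0.002]],[0,[-0.1,1.2,-0.2],[-0.003,0,0.002]],[0,[-0.2,1.8,-0.35],[-0.004,0,0.003]],[0,[-0.2,2.2,-0.4],[-0.004,-0.001,0.003]],[0,[-0.3,2.4,-0.4],[-0.005,0,0.004]],[0,[-0.3,2.4,-0.4],[-0.005,-0.001,0.004]],[0,[-0.2,2.4,-0.4],[-0.005,0,0.004]],[0,[-0.2,2.4,-0.4],[-0.005,-0.001,0.004]]])

```text
clock: 17.32
tcp_pos: [0.4971, -0.1758, 0.1453]
ee_rot: [-2.806, -0.133, -1.307]
wrist_force: [0.2, 0.1, -5.1]
width: 0.014
grip_force: 30.0
```

servo_tool(rows=[[0,[-0.2,2.4,-0.4],[-0.005,0,0.004]],[0,[-0.2,2.4,-0.35],[-0.005,-0.001,0.004]],[0,[-0.2,2.4,-0.35],[-0.005,0,0.004]],[0,[-0.2,2.4,-0.35],[-0.005,-0.001,0.004]],[0,[-0.2,2.2,-0.3],[-0.005,0,0.004]],[0,[-0.2,1.8,-0.2],[-0.004,0,0.003]],[0,[-0.1,1.2,-0.1],[-0.004,0,0.003]],[0,[0,0,0],[0,0,0]]])

```text
clock: 18.32
tcp_pos: [0.4854, -0.3249, 0.1486]
ee_rot: [-2.826, -0.076, -1.314]
wrist_force: [-0.1, 0.9, -3.9]
width: 0.0138
grip_force: 30.0
```

```bash
python3 - <<'E'
from h import *
s=state();print(s["q"].round(2),s["wrist_force"],s["width"],s["tcp_pos"])
y=.045;a=np.radians(39.8)
P=np.array([.4697+.0117,-.3596+.0117*y,.12])
plan([(P,rot(y,a,-1),6)],h=2)
im=np.hstack([cv2.resize(camera("top")[200:370,400:570],(400,400)),cv2.resize(camera("side")[310:480,290:460],(400,400))])
cv2.imwrite("pics/c7.png",im[:,:,::-1])
E
```

```text
[-1.25  0.23  2.17  1.2   0.91 -0.6 ] [-0.08230578  0.86011427 -3.86909724] 0.013796934250542597 [ 0.48536341 -0.32491798  0.14863758]
[0, [-0.43, 0.57, 0.23], [-0.001, 0.001, 0.001]],
[0, [-0.42, 0.56, 0.24], [-0.001, 0.001, 0.001]],
[0, [-0.43, 0.57, 0.23], [-0.001, 0.001, 0.001]],
[0, [-0.43, 0.56, 0.23], [-0.001, 0.001, 0.001]],
[0, [-0.42, 0.57, 0.24], [-0.002, 0.001, 0.0]],
[0, [-0.43, 0.56, 0.23], [-0.001, 0.001, 0.001]],
-> [ 0.4814 -0.359   0.12  ]
```

View pics/c7.png

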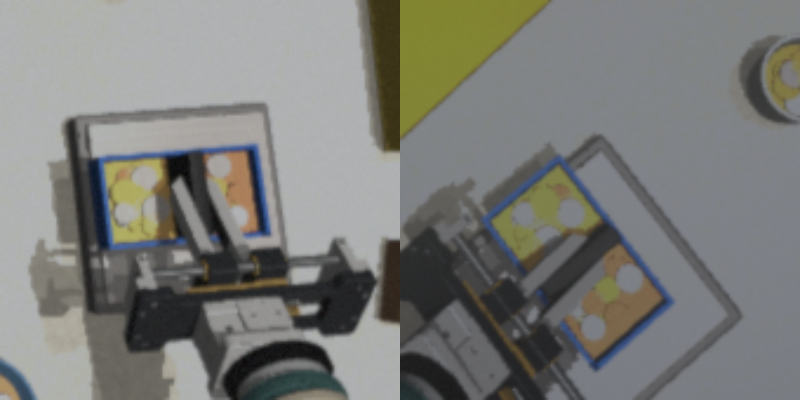

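```bash
python3 - <<'E'
from h import *
c=np.array([at("top",400+u/2.353,200+v/2.353,.134) for u,v in((98,158),(262,147),(271,234),(107,249))]);print(c.round(3),c.mean(0))
p=state()["tcp_pos"]; c2=np.array([at("side",290+u/2.353,310+v/2.353,.134) for u,v in((84,218),(160,155),(272,301),(197,368))]);print(c2.round(3),c2.mean(0)); print("expected",p-[.0117,.0005,0])
E
```

```text
[[ 0.51  -0.254  0.134]
 [ 0.516 -0.398  0.134]
 [ 0.44  -0.398  0.134]
 [ 0.432 -0.256  0.134]] [ 0.47449053 -0.32671478  0.134     ]
[[ 0.433 -0.258  0.134]
 [ 0.51  -0.254  0.134]
 [ 0.516 -0.391  0.134]
 [ 0.441 -0.395  0.134]] [ 0.47485143 -0.32449117  0.134     ]
expected [ 0.4736058  -0.32359535  0.14848247]
```

servo_tool(rows=[[0,[-0.3,0.4,0.2],[0,0,0]],[0,[-0.45,0.6,0.25],[-0.002,0.001,0.001]],[0,[-0.45,0.7,0.25],[-0.002,0.001,0.001]],[0,[-0.45,0.7,0.25],[-0.002,0.001,0.001]],[0,[-0.45,0.6,0.25],[-0.002,0.001,0]],[0,[-0.45,0.4,0.2],[0,0.001,0]],[0,[0,0,0],[0,0,0]],[0,[0,0,0],[0,0,0]]])

```text
clock: 19.42
tcp_pos: [0.4814, -0.3583, 0.1202]
ee_rot: [-2.828, -0.067, -1.324]
wrist_force: [0.2, 0.2, -4.3]
width: 0.014
grip_force: 30.0
```

servo_tool(rows=[[0,[-0.3,0,0.25],[0,0,0]],[0,[-0.3,0,0.25],[0,0,0]],[0,[-0.3,0,0.25],[0,0,0]],[0,[-0.2,0,0.17],[0,0,0]],[0,[0,0,0],[0,0,0]],[0,[0,0,0],[0,0,0]]])

```text
clock: 20.18
tcp_pos: [0.4815, -0.3585, 0.1059]
ee_rot: [-2.829, -0.067, -1.324]
wrist_force: [0.1, 0.2, -5.0]
width: 0.0134
grip_force: 30.0
```

```bash
python3 - <<'E'
from h import *
s=state();print(s["wrist_force"],s["tcp_pos"],s["tcp_pos"]-[.4697+.011,-.3596,.0978])
r=R.from_rotvec(s["ee_rot"]);print(r.as_matrix().round(3))
E
```

```text
[ 0.13882041  0.18603092 -4.98163631] [ 0.48147055 -0.35854885  0.10587355] [0.00077055 0.00105115 0.00807355]
[[ 0.64   0.046  0.767]
 [ 0.031 -0.999  0.034]
 [ 0.768  0.002 -0.641]]
```

Level and centred; 8 mm to go.

servo_tool(rows=[[0,[-0.15,0.05,0.13],[0,0,0]],[0,[-0.15,0.05,0.13],[0,0,0]],[0,[-0.1,0,0.08],[0,0,0]],[0,[-0.1,0,0.08],[0,0,0]],[0,[0,0,0],[0,0,0]],[0,[0,0,0],[0,0,0]]])

```text
clock: 20.92
tcp_pos: [0.4815, -0.3595, 0.0993]
ee_rot: [-2.829, -0.067, -1.324]
wrist_force: [-0.7, 0.6, -3.6]
width: 0.0137
grip_force: 30.0
```

servo_tool(rows=[[0,[-0.08,0,0.06],[0,0,0]],[0,[0,0,0],[0,0,0]]])

```text
clock: 21.18
tcp_pos: [0.4814, -0.3595, 0.0982]
ee_rot: [-2.829, -0.067, -1.324]
wrist_force: [0.5, -0.2, -4.9]
width: 0.0141
grip_force: 30.0
```

servo_tool(rows=[[0,[-0.08,0,0.06],[0,0,0]],[0,[0,0,0],[0,0,0]]])

```text
clock: 21.42
tcp_pos: [0.4816, -0.3596, 0.0978]
ee_rot: [-2.828, -0.066, -1.326]
wrist_force: [-1.5, 0.5, -0.9]
width: 0.0139
grip_force: 30.0
```

servo_tool(rows=[[0,[-0.08,0,0.06],[0,0,0]],[0,[0,0,0],[0,0,0]]])

```text
clock: 21.68
tcp_pos: [0.4818, -0.3596, 0.0978]
ee_rot: [-2.827, -0.067, -1.328]
wrist_force: [-4.1, 0.7, 5.1]
width: 0.0136
grip_force: 30.0
```

servo_tool(rows=[[0,[0.06,0,-0.05],[0,0,0]],[20,[0,0,0],[0,0,0]],[40,[0,0,0],[0,0,0]],[50,[0,0,0],[0,0,0]],[50,[0,0,0],[0,0,0]],[50,[0,0,0],[0,0,0]]])

```text
clock: 22.42
tcp_pos: [0.4814, -0.3595, 0.0971]
ee_rot: [-2.829, -0.067, -1.324]
wrist_force: [0.6, -0.2, 0.3]
width: 0.0468
grip_force: 0.0
```

servo_tool(rows=[[50,[0,0,-1],[0,0,0]],[50,[0,0,-2],[0,0,0]],[50,[0,0,-3],[0,0,0]],[50,[0,0,-3],[0,0,0]],[50,[1,0,-3],[0,0,0]],[50,[1,0,-3],[0,0,0]],[50,[0,0,-1],[0,0,0]],[50,[0,0,0],[0,0,0]]])

```text
clock: 23.42
tcp_pos: [0.3709, -0.3645, 0.2149]
ee_rot: [-2.83, -0.066, -1.324]
wrist_force: [-0.1, -0.5, -0.8]
width: 0.0471
grip_force: 0.0
```

```bash
python3 - <<'E'
from h import *
s=state();print(s["clock"],s["wrist_force"],s["tcp_pos"])
im=np.hstack([camera("top")[140:440,220:570],cv2.resize(camera("side")[310:480,290:460],(300,300))])
cv2.imwrite("pics/c8.png",im[:,:,::-1])
E
```

```text
23.425 [-0.0735245  -0.46569926 -0.75870078] [ 0.37087815 -0.36453877  0.21486791]
```

View pics/c8.png

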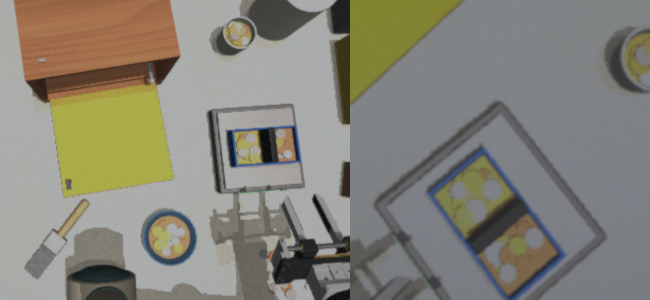

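The last picture shows the caddy square in the middle of the pan with its coins inside. The flap is fully down, the bystanders are undisturbed, and the gripper is clear.

```bash
python3 -c "
from rig import *
print(close_job())"
```

```text
the job is handed in; nothing more can be done
None
```

The job is handed in: the flap popped and is fully down, and the caddy sits level in the middle of the scale pan with no coins spilled, done in about 23.5 s of the 69 s allowed.

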